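# Hang the check weight in the load cell's snap hook

## Task

Pick up the small check weight by its blue grip block and hang it in the snap hook of the load-cell stand: press the hook's brass gate inward with the weight's wire bail, pass one leg of the bail through, and let the gate snap fully shut behind it. Let go, so that the weight hangs freely and still, upright, from the hook. Be gentle with the load cell (never more than 15 N on the stand or its hook) and do not disturb the other things on the bench.

Things in the scene. Friction and masses are not known exactly. Their poses are not given: they have to be found in the camera images.
- grip_block (a point): Centre of the blue grip block (18 x 18 mm, 36 mm high) on top of the loose check weight (0.25 to 0.4 kg); point 112 mm above the weight's underside, on its axis. z up; x, y square to the block's faces. The weight starts upright on the bench; its brass disc is 44 mm across, 30 mm high.
- crown (a point): Top of the clear space in the weight's steel wire bail, on the axis, 22.5 mm below grip_block, same axes. The bail is an inverted U of 6 mm round wire in the point's y-z plane: upright legs centred at y = +17 and -17 mm (28 mm clear), from the brass disc (59 mm below) to 11.5 mm below, joined by an arch. The hook's bar bears here when the weight hangs.
- weight: The check weight: brass disc, wire bail and blue grip block. Origin under its centre, same axes as crown.
- stand: Load-cell stand, fixed. Origin on the bench below the front face of its aluminium head (90 x 46 x 34 mm, centred 130 mm up, top 147 mm, reaching to +x). Base plate x -30 to +90 mm, 130 mm wide, 16 mm high. A level steel snap hook, 130 mm up, sticks out of the head toward the stand's -x.
- hook_bore (a point): Centre of the head's front face, where the hook's stem enters; axes as the stand's, z up, hook toward -x. The hook reaches out to between 91 and 161 mm from here (outer face of its bow, at y -5 to +8 mm): its stem is clamped at a different, unmeasured extension each time, so look for the bow or touch it lightly. It does not slide under 60 N.
- gate_line (a point): Point at y = +16 mm of hook_bore, same axes. The loop of 8 mm bar lies level; from this line (gate and nose) to the spine at y = -22 mm. Counted back (+x) from the bow's outer face: nose (fixed, in this line, 11 mm ball end) ends at 28.5 mm, gate tip 28.6 mm, gate hinge 59 mm. 28 mm clear from ball to spine; inside the nose a pocket 20 mm deep.
- gate (a joint): Angle of the 7 mm brass gate, rad: 0 shut, grows as it is pressed inward (the stand's -y), hard stop 0.75. Spring 0.063 Nm + 0.09 Nm/rad: 2 to 6 N on a bail leg. Press 21 to 26 mm from the hinge, next to the nose's tip: nearer the hinge the stop comes too soon. A leg pressed in to about y = +5 mm of hook_bore, then drawn along the nose into the pocket, past the gate's tip, lets it snap shut.
- lens: Bystander: black loupe, 43 mm in diameter, 46 mm high; origin under its centre.
- shaft: Bystander: stepped turned part, 42 mm in diameter, 44 mm high; origin under its centre.
- disc: Bystander: round steel hardness block, 63 mm in diameter, 10 mm high; origin under its centre.
- felt: Bystander: marker pen lying down, 132 mm long; origin under its centre.
There are look-alikes about, which are no part of the job. What is shaped like the weight but red is not meant.

How it is judged (in metres and radians):
On the way, in this order (a step that is already met when the one before it is completed fails the run):
1. the weight is lifted clear of the bench (height (world z) of crown above 0.11 m), for 0.2 s.
2. the gate is pressed inward by the weight's bail (value of joint gate above 0.25 rad and contact force between weight and stand above 0.5 N), for 0.05 s.
At the end, for the whole second after the job is handed in: Gate shut (under 0.08 rad); the released weight hangs from the hook with more than 1 N, upright within 0.35 rad, under 50 mm/s, arch underside 126 to 142 mm above the bench, 20 to 170 mm in front of the stand's origin and within 50 mm of its middle line (value of joint gate below 0.08 rad and z of crown in the frame of stand between 0.126 and 0.142 m and x of crown in the frame of stand between -0.17 and -0.02 m and y of crown in the frame of stand between -0.05 and 0.05 m and contact force between weight and stand above 1 N and angle between crown's own z axis and vertical below 0.35 rad and linear speed of weight below 0.05 m/s); the robot touches nothing.
It fails at once if the stand or its hook is loaded with more than 15 N (contact force between anything else and stand above 15 N).
It fails at once if the loupe is moved more than 20 mm (distance of lens from where it was at the start of the episode above 0.02 m).
It fails at once if the turned part is moved more than 20 mm (distance of shaft from where it was at the start of the episode above 0.02 m).
It fails at once if the hardness block is moved more than 20 mm (distance of disc from where it was at the start of the episode above 0.02 m).
It fails at once if the marker is moved more than 20 mm (distance of felt from where it was at the start of the episode above 0.02 m).
It also fails if it takes over 58 s, if anything falls off the work surface, if the arm or the gripper's body presses on something with over 40 N, if the wrist force passes 120 N, or if a joint passes its speed limit or range.

## Robot

A 7-joint arm with a two-finger parallel gripper is mounted at the origin on a cart in front of the work surface, level with it; the furniture and walls round the work are solid. World frame = base frame: x ahead of the robot, y to its left, z up, the work surface at z = 0. Lengths are in m, angles in degrees, forces in N, time in s.
With the tool pointing down it reaches from about 0.4 to 0.75 m from the base axis. Payload 19.5 kg.
Tool frame: the origin (TCP) lies at the centre of the arm's flange, where the gripper is bolted on; the fingertips stand 173 mm ahead of it and the grasp point (between the pads) lies 155 mm ahead of it; x points along the fingers, y is the direction in which the jaws open and shut, and the axes are right-handed (so a half turn about x gives the same grasp; the last joint's range is limited). The gripper opens to 85 mm and grips with 20 to 120 N. Pads are 22 mm wide; open, the fingers measure 114 mm over their backs; the gripper's body (76 mm by 85 mm) begins 54 mm behind the grasp point. The pads swing forward as they close: fully open they stand 13 mm farther back than shut.
Start: joints at [74.33, 40.479, -1.581, 85.061, 1.261, 54.483, -4.326], TCP at [0.132, -0.56, 0.405] pointing down, gripper open.
Joint ranges: [-155.06, 155.06], [-18.47, 123.98], [-90, 86.84], [0, 140.48], [-83.41, 263.41], [0, 116], [-161.91, 161.91]. Speed limits (degrees/s): [108.29, 108.29, 147.25, 147.25, 172.46, 172.46, 172.46].

## Interface

Orientations are given as [roll, pitch, yaw] about the fixed x, y, z axes, in that order (R = Rz(yaw) Ry(pitch) Rx(roll)).
In Python, from rig import observe, camera, camera_model, job_done gives the robot as it stands. The module is installed in compiled form; this text tells all that it offers.
- The arm moves only by the shell command python3 -m inch 'ROWS'. ROWS is text: rows parted by semicolons, each of 7 numbers parted by spaces: the closure, from -1 (fully open) to 1 (shut), so that 0 is half open, then the shift along the world's x, y, z in cm, then the turn, a rotation vector about the world's x, y, z in degrees. In form: gripper x y z rx ry rz; .... A call has 1 to 20 rows; each row shifts and turns the pose as measured when the row begins; what a row does not reach is not made up. A row lasts 1/12 s, in which the tool goes at most 41.7 mm and 7.16 degrees, less where a joint would pass 70% of its speed; a pose out of reach is approached as far as the arm can. A call with a gripper value outside its range is refused whole. The fingers move at their own pace and stop on an object; the grip force is fixed at half the most. Time passes only in rows, so rows that do not move let the fingers close. It gives the time, the measured TCP pose, the force and the opening at its end, in the units of the state.
- observe(): the state, without advancing time (a new reading comes with each control period).
- camera(name): name is "scene" or "side" or "wrist"; returns the picture (420x560x3 uint8, red, green, blue); there is no depth.
- camera_model(name): a dict with "intrinsics" (3x3 intrinsics, pixels), "extrinsics" (4x4, takes a point from world to camera coordinates). Camera axes: x right, y down, z forward; pixel columns grow to the right and rows downward; lengths in m; the calibration is good to about 2 mm. A picture is of the moment at which its call begins: read the wrist's pose just before it. camera_model takes no time and is no camera call; for the wrist camera it gives the pose at the moment of the call.
- job_done(): hands the job in, once; it reports no verdict.
The state is a dict: "time_s": time; "q": joint angles; "joint_velocities": joint speeds; "effort": joint torques, N m; "tcp_pos": TCP position; "eef_rot": TCP orientation; "wrist_force": force on the tool from outside, world axes, zero at the start; "torque": the same for the moment, N m; "grip_width": finger opening in m.
Only numpy, scipy, OpenCV 4.12 (cv2) and the standard library are available. Lean on these libraries where they do the work, as an engineer would, in place of code of your own. Each camera call takes 0.05 s, during which the arm holds its last target.

## Working session

There is one attempt and no reset: what is moved stays moved. The work goes in short steps, Python scripts to look and compute and a shell command to move; the robot and the scene stay as the last step left them, time stands still between calls to the robot, and variables do not carry over. Pictures are saved under pics/ and viewed, and the job is handed in when it is done.

```bash
mkdir -p pics; cat > h.py <<'E'
import numpy as np, cv2
from rig import observe, camera, camera_model
def snap(n,f):
    m=camera_model(n); im=camera(n); cv2.imwrite('pics/'+f+'.png',im[:,:,::-1]); np.savez('pics/'+f+'.npz',im=im,K=m['intrinsics'],E=m['extrinsics']); return im,m
def ld(f):
    d=np.load('pics/'+f+'.npz'); return d['im'],d['K'],d['E']
def ray(K,E,u,v):
    R=E[:3,:3];t=E[:3,3]; o=-R.T@t; d=R.T@np.linalg.solve(K,[u,v,1.]); return o,d/np.linalg.norm(d)
def onz(K,E,u,v,z):
    o,d=ray(K,E,u,v); return o+d*(z-o[2])/d[2]
def proj(K,E,p):
    c=E[:3,:3]@np.asarray(p,float)+E[:3,3]; q=K@c; return q[:2]/q[2]
def tri(a,b):
    (o1,d1),(o2,d2)=a,b
    s=np.linalg.lstsq(np.c_[d1,-d2],o2-o1,rcond=None)[0]
    p,q=o1+s[0]*d1,o2+s[1]*d2
    return (p+q)/2,np.linalg.norm(p-q)
E
python3 - <<'E'
from h import *
np.set_printoptions(precision=4,suppress=True)
print(observe())
for n in ['scene','side','wrist']:
    im,m=snap(n,n+'0'); E=m['extrinsics'];E=np.array(E); print(n,np.array(m['intrinsics']).round(1).tolist(),-E[:3,:3].T@E[:3,3],E[2,:3])
E
```

```text
{'time_s': 0.0, 'q': array([74.3294, 40.5138, -1.5841, 85.0851,  1.2602, 54.4818, -4.3268]), 'joint_velocities': array([ 0.0926,  0.0672, -0.0098,  0.0011,  0.0986,  0.0068, -0.0369]), 'effort': array([ -0.0014, -88.32  ,   1.234 , -23.6162,   0.0168,   0.0066,
         0.    ]), 'tcp_pos': array([ 0.1321, -0.5595,  0.4042]), 'eef_rot': array([-89.4071,  89.9366, 103.8744]), 'wrist_force': array([-1.1109, -0.1951, -0.2436]), 'torque': array([-0.0062, -0.0882, -0.0346]), 'grip_width': 0.08555837876054449}
scene [[457.2, 0.0, 276.7], [0.0, 457.2, 209.2], [0.0, 0.0, 1.0]] [-0.2193  0.6904  0.9116] [ 0.6414 -0.3932 -0.6588]
side [[458.6, 0.0, 276.4], [0.0, 458.6, 206.8], [0.0, 0.0, 1.0]] [0.3322 0.9599 0.7393] [ 0.2792 -0.737  -0.6155]
wrist [[324.0, 0.0, 280.9], [0.0, 324.0, 215.9], [0.0, 0.0, 1.0]] [ 0.1963 -0.5454  0.3729] [-0.2515 -0.0575 -0.9662]
```

View pics/scene0.png

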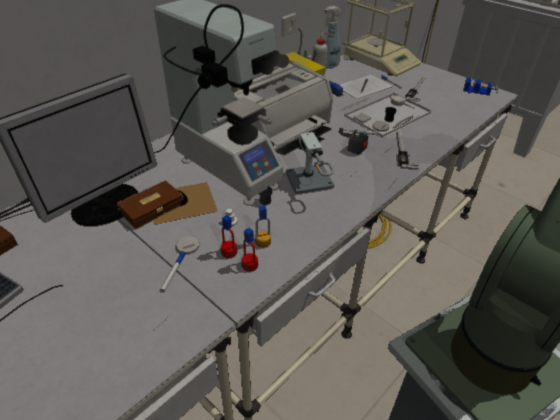

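View pics/side0.png

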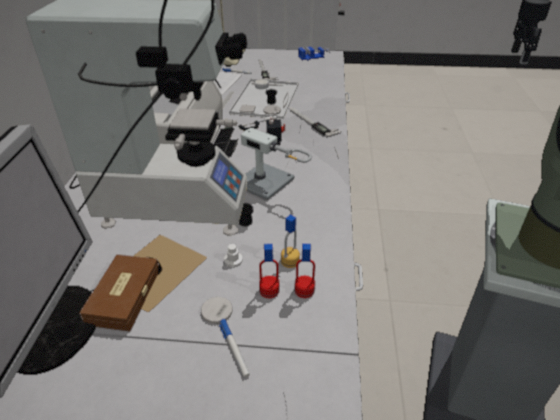

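View pics/wrist0.png

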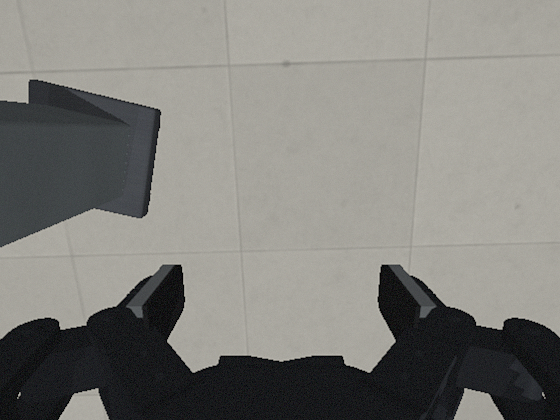

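The scene view shows the brass weight with its blue grip at about (262,225) and two red look-alikes at (228,238) and (250,250). The stand is at about (310,170). The side view shows the weight at (291,240) and the stand at (262,165). I'll zoom in on both.

```bash
python3 - <<'E'
from h import *
a=ld('scene0')[0][120:280,190:350,::-1]; b=ld('side0')[0][110:310,190:350,::-1]
cv2.imwrite('pics/zs.png',cv2.resize(a,(600,600),interpolation=2)); cv2.imwrite('pics/zd.png',cv2.resize(b,(480,600),interpolation=2))
E
```

```text
(no output)
```

View pics/zs.png

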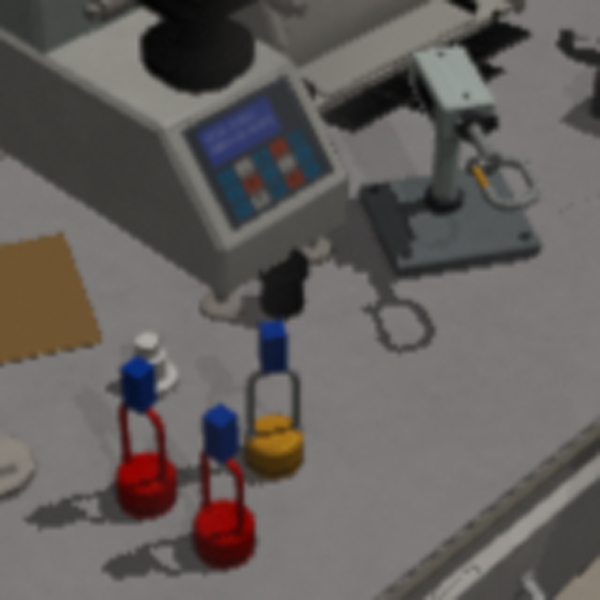

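View pics/zd.png

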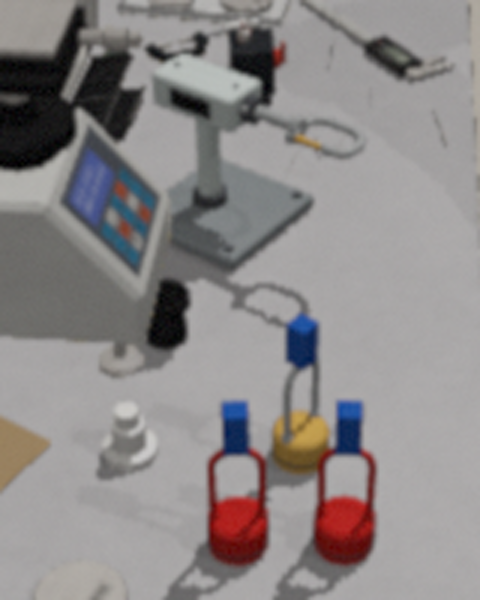

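```bash
python3 - <<'E'
from h import *
np.set_printoptions(precision=4,suppress=True)
S=ld('scene0');D=ld('side0')
def comps(im,lo,hi,amin=15):
    h=cv2.cvtColor(im,cv2.COLOR_RGB2HSV); m=cv2.inRange(h,lo,hi)
    n,l,s,c=cv2.connectedComponentsWithStats(m); return [(s[i,:5].tolist(),c[i].round(2)) for i in range(1,n) if s[i,4]>=amin]
for nm,X in (('S',S),('D',D)):
    print(nm,'blue',comps(X[0],(110,150,50),(125,255,255)))
    print(nm,'brass',comps(X[0],(14,140,80),(24,255,255),6))
z=lambda x,y:(190+x/3.75-.4,120+y/3.75-.4)
zd=lambda x,y:(190+x/3-.4,110+y/3-.4)
# base plate corners z .016 ; scene
for p in [(363,193),(405,270),(540,243)]: print('S base',onz(*S[1:],*z(*p),.016))
for p in [(233,262),(312,199)]: print('D base',onz(*D[1:],*zd(*p),.016))
for p in [(414,57),(467,45),(494,102),(437,113)]: print('S head',onz(*S[1:],*z(*p),.147))
for p in [(153,77),(182,55),(262,95),(233,103)]: print('D head',onz(*D[1:],*zd(*p),.147))
for p in [(538,195),(527,180)]: print('S hook',onz(*S[1:],*z(*p),.13))
for p in [(365,145)]: print('D hook',onz(*D[1:],*zd(*p),.13))
E
```

```text
S blue [([464, 78, 28, 17, 228], array([476.74,  87.12])), ([330, 82, 12, 10, 49], array([335.84,  86.14])), ([260, 205, 6, 14, 69], array([262.68, 211.51])), ([223, 215, 8, 14, 67], array([227.22, 220.85])), ([245, 228, 8, 14, 81], array([248.99, 234.36])), ([177, 252, 8, 11, 29], array([180.59, 256.72]))]
S brass [([316, 165, 4, 5, 10], array([317.6, 166.6])), ([154, 184, 58, 39, 836], array([188.83, 204.04])), ([141, 192, 20, 8, 23], array([151.  , 195.26])), ([139, 200, 13, 5, 15], array([144.73, 202.33])), ([368, 215, 23, 33, 220], array([380.03, 233.77])), ([256, 231, 15, 12, 129], array([263.36, 236.41]))]
D blue [([299, 48, 24, 11, 153], array([309.86,  53.77])), ([286, 218, 9, 14, 50], array([290.12, 224.94])), ([265, 249, 7, 9, 26], array([268.38, 252.92]))]
D brass [([282, 248, 17, 19, 216], array([290.59, 257.41]))]
S base [0.7999 0.0307 0.016 ]
S base [0.6914 0.057  0.016 ]
S base [ 0.6646 -0.0618  0.016 ]
D base [0.6975 0.0624 0.016 ]
D base [ 0.6639 -0.0543  0.016 ]
S head [ 0.7911 -0.0097  0.147 ]
S head [ 0.7847 -0.0588  0.147 ]
S head [ 0.7025 -0.0287  0.147 ]
S head [0.7122 0.0198 0.147 ]
D head [ 0.7956 -0.0031  0.147 ]
D head [ 0.7874 -0.0487  0.147 ]
D head [ 0.6949 -0.006   0.147 ]
D head [0.7134 0.015  0.147 ]
S hook [ 0.6011 -0.0001  0.13  ]
S hook [ 0.6211 -0.0043  0.13  ]
D hook [0.5958 0.0149 0.13  ]
```

```bash
python3 - <<'E'
from h import *
np.set_printoptions(precision=4,suppress=True)
S=ld('scene0');D=ld('side0')
print(tri(ray(*S[1:],262.6,212.2),ray(*D[1:],290.4,223.5)))
print('w',onz(*S[1:],262.6,212.2,.112),onz(*D[1:],290.4,223.5,.112))
print('r1',onz(*S[1:],227.2,221.5,.112),'r2',onz(*S[1:],249,235.4,.112),onz(*D[1:],268.4,252.5,.112),onz(*D[1:],306,252.5,.112))
print('lens base',onz(*S[1:],190+283/3.75,120+300/3.75,.01),'shaft',onz(*S[1:],190+150/3.75,120+370/3.75,.02))
# legs at mid height z~.06: scene zoom (250,410),(298,410); side zoom(287,400),(318,380)
for p in [(249,405),(297,405)]: print(onz(*S[1:],190+p[0]/3.75,120+p[1]/3.75,.06))
for p in [(288,405),(317,385)]: print(onz(*D[1:],190+p[0]/3,110+p[1]/3,.06))
E
```

```text
(array([0.5692, 0.2506, 0.1102]), np.float64(9.895225908792249e-06))
w [0.5675 0.2516 0.112 ] [0.5686 0.2526 0.112 ]
r1 [0.5818 0.348  0.112 ] r2 [0.5088 0.3238 0.112 ] [0.5804 0.3513 0.112 ] [0.5108 0.3259 0.112 ]
lens base [0.7124 0.1602 0.01  ] shaft [0.6808 0.2963 0.02  ]
[0.5712 0.2692 0.06  ]
[0.5539 0.2393 0.06  ]
[0.5735 0.2658 0.06  ]
[0.5606 0.2381 0.06  ]
```

```bash
python3 -m inch '-1 2.35 2.8 0.1 0 0 2.5;-1 2.35 2.8 0.1 0 0 2.5;-1 2.35 2.8 0.1 0 0 2.5;-1 2.35 2.8 0.1 0 0 2.5;-1 2.35 2.8 0.1 0 0 2.5;-1 2.35 2.8 0.1 0 0 2.5;-1 2.35 2.8 0.1 0 0 2.5;-1 2.35 2.8 0.1 0 0 2.5;-1 2.35 2.8 0.1 0 0 2.5;-1 2.35 2.8 0.1 0 0 2.5;-1 2.35 2.8 0.1 0 0 2.5;-1 2.35 2.8 0.1 0 0 2.5;-1 2.35 2.8 0.1 0 0 2.5;-1 2.35 2.8 0.1 0 0 2.5;-1 2.35 2.8 0.1 0 0 2.5;-1 2.35 2.8 0.1 0 0 2.5;-1 2.35 2.8 0.1 0 0 2.5;-1 2.35 2.8 0.1 0 0 2.5;-1 2.35 2.8 0.1 0 0 2.5;-1 2.35 2.8 0.1 0 0 2.5'; python3 - <<'E'
from h import *
np.set_printoptions(precision=4,suppress=True)
print(observe()['q'],observe()['tcp_pos'])
E
```

```text
time_s: 1.82
tcp_pos: [0.6121, 0.0277, 0.4232]
eef_rot: [-28.3, 89.7, -143.4]
wrist_force: [1.4, -1.2, 0.3]
grip_width: 0.0853
[ -0.6274  43.2105 -10.9397  74.4104   8.5214  63.445  -37.5597] [0.6121 0.0277 0.4232]
```

```bash
python3 -m inch '-1 0 0 0 0 0 0;-1 0 0 0 0 0 0'; python3 - <<'E'
from h import *
snap('wrist','w1')
E
```

```text
time_s: 1.98
tcp_pos: [0.6147, 0.0348, 0.4216]
eef_rot: [-66.4, 89.7, 179.1]
wrist_force: [-0.5, -0.2, -1.3]
grip_width: 0.0853
```

View pics/w1.png

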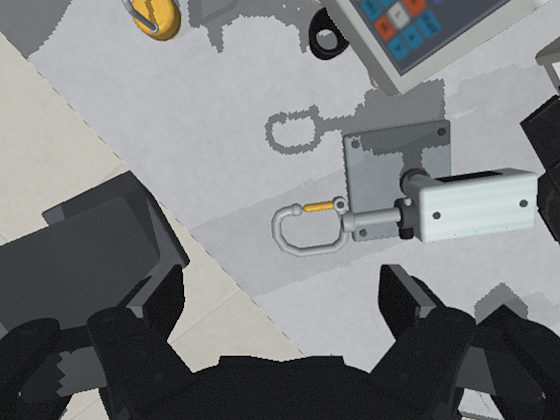

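The wrist view shows the hook clearly. The bow's outer face is at about (272,230), the brass gate runs from (304,208) to (335,205), the head's front is near x≈418, and part of the weight is at (155,15). I'll zoom in to measure.

```bash
python3 - <<'E'
from h import *
a=ld('w1')[0][150:290,255:455,::-1]
cv2.imwrite('pics/zw1.png',cv2.resize(a,(800,560),interpolation=2))
E
```

```text
(no output)
```

View pics/zw1.png

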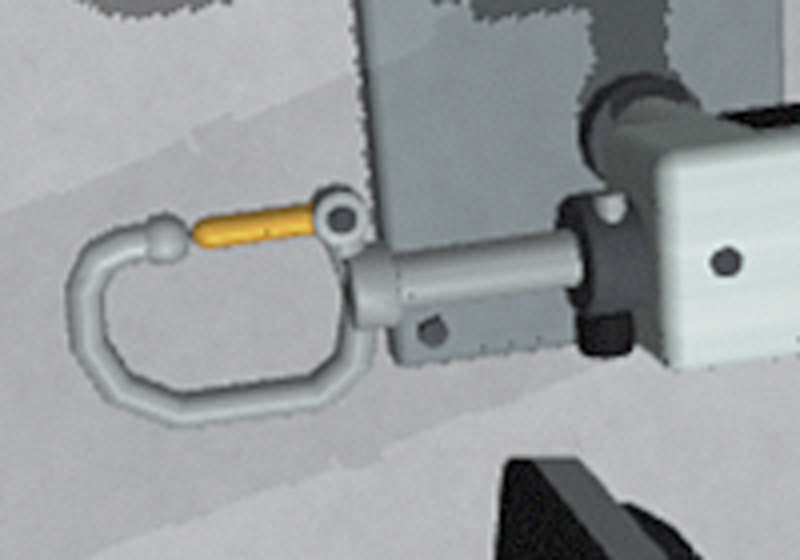

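```bash
python3 - <<'E'
from h import *
np.set_printoptions(precision=4,suppress=True)
W=ld('w1')
f=lambda x,y,z:onz(*W[1:],255+x/4-.4,150+y/4-.4,z)
P={k:f(*v) for k,v in dict(ball=(166,238,.13),tip=(194,233,.13),hinge=(342,218,.13),bow=(66,300,.13),sp1=(190,410,.13),sp2=(315,393,.13),st1=(400,276,.13),st2=(570,260,.13),hA=(663,150,.147),hB=(680,368,.147),bA=(362,20,.016),bB=(397,362,.016)).items()}
for k,v in P.items(): print(k,v)
def ang(a,b): d=P[b]-P[a]; return np.degrees(np.arctan2(d[1],d[0]))
print('stem',ang('st1','st2'),'spine',ang('sp1','sp2'),'gate',ang('tip','hinge'),'headfront',ang('hB','hA')-90,'base',ang('bB','bA')-90)
for yaw in (-13,-14,-15):
    c,s=np.cos(np.radians(yaw)),np.sin(np.radians(yaw)); R=np.array([[c,s],[-s,c]])
    print(yaw,{k:(R@(v[:2]-P['bow'][:2])*1000).round(1) for k,v in P.items()})
E
```

```text
ball [0.626  0.0304 0.13  ]
tip [0.6317 0.029  0.13  ]
hinge [0.6606 0.0194 0.13  ]
bow [0.6015 0.0268 0.13  ]
sp1 [ 0.6154 -0.0064  0.13  ]
sp2 [ 0.6412 -0.0138  0.13  ]
st1 [0.667  0.0029 0.13  ]
st2 [ 0.7003 -0.0084  0.13  ]
hA [0.7196 0.0114 0.147 ]
hB [ 0.709  -0.0317  0.147 ]
bA [0.6952 0.0383 0.016 ]
bB [ 0.6672 -0.0617  0.016 ]
stem -18.755462196291784 spine -16.056159137702377 gate -18.419534398092722 headfront -13.793605628871646 base -15.641629290156956
-13 {'ball': array([23.,  9.]), 'tip': array([28.9,  8.9]), 'hinge': array([59.3,  6. ]), 'bow': array([0., 0.]), 'sp1': array([ 21. , -29.3]), 'sp2': array([ 47.8, -30.7]), 'st1': array([69.2, -8.6]), 'st2': array([104.1, -12.1]), 'hA': array([118.5,  11.5]), 'hB': array([117.9, -32.9]), 'bA': array([88.7, 32.2]), 'bB': array([ 83.9, -71.5])}
-14 {'ball': array([22.8,  9.4]), 'tip': array([28.7,  9.4]), 'hinge': array([59.1,  7.1]), 'bow': array([0., 0.]), 'sp1': array([ 21.5, -28.9]), 'sp2': array([ 48.3, -29.9]), 'st1': array([69.3, -7.4]), 'st2': array([104.3, -10.3]), 'hA': array([118.3,  13.6]), 'hB': array([118.4, -30.8]), 'bA': array([88.1, 33.8]), 'bB': array([ 85.2, -70. ])}
-15 {'ball': array([22.7,  9.8]), 'tip': array([28.5,  9.9]), 'hinge': array([59. ,  8.1]), 'bow': array([0., 0.]), 'sp1': array([ 22. , -28.5]), 'sp2': array([ 48.8, -29. ]), 'st1': array([69.4, -6.2]), 'st2': array([104.5,  -8.5]), 'hA': array([118. ,  15.7]), 'hB': array([119. , -28.7]), 'bA': array([87.5, 35.3]), 'bB': array([ 86.4, -68.6])}
```

```bash
python3 -m inch '-1 -0.7 3.4 0 0 0 0;-1 -0.7 3.4 0 0 0 0;-1 -0.7 3.4 0 0 0 0;-1 -0.7 3.4 0 0 0 0;-1 -0.7 3.4 0 0 0 0;-1 -0.7 3.2 0 0 0 0;-1 0 0 0 0 0 0;-1 0 0 0 0 0 0'; python3 - <<'E'
from h import *
snap('wrist','w2')
E
```

```text
time_s: 2.7
tcp_pos: [0.568, 0.2367, 0.4216]
eef_rot: [-42.3, 89.6, -157.5]
wrist_force: [0.2, -1.7, 0.5]
grip_width: 0.0855
```

View pics/w2.png

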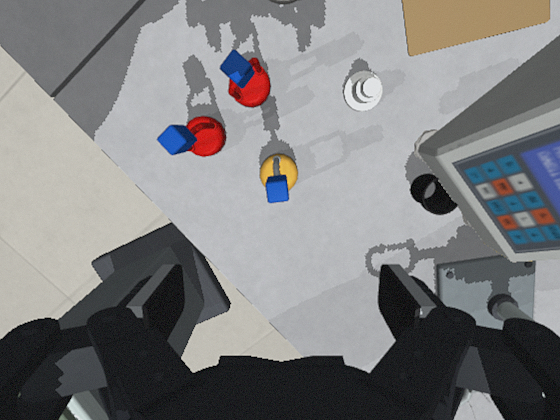

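The weight's block is at about (277,188) on its brass disc, with the reds at (175,138) and (236,68). I'll measure the block's top face and orientation.

```bash
python3 - <<'E'
from h import *
a=ld('w2')[0][140:220,235:325,::-1]
cv2.imwrite('pics/zw2.png',cv2.resize(a,(675,600),interpolation=2))
E
```

```text
(no output)
```

View pics/zw2.png

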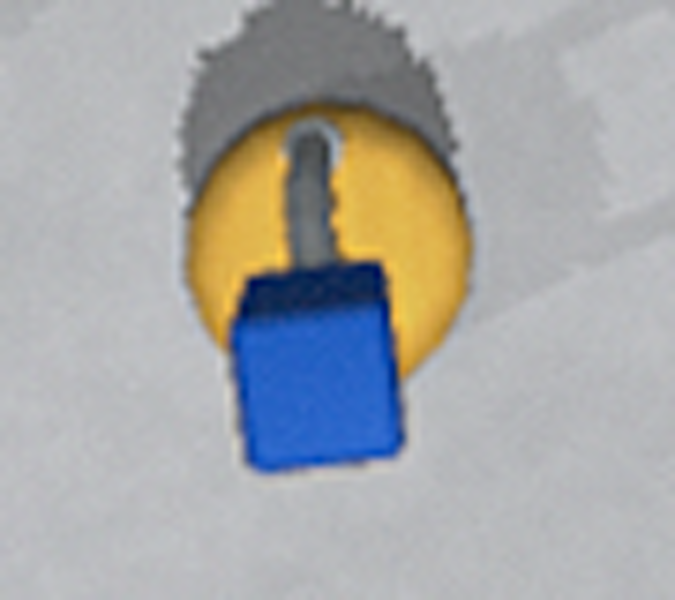

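```bash
python3 - <<'E'
from h import *
from scipy.spatial.transform import Rotation as Ro
np.set_printoptions(precision=4,suppress=True)
W=ld('w2')
f=lambda x,y,z:onz(*W[1:],235+x/7.5-.4,140+y/7.5-.4,z)
C=[f(*p,.13) for p in [(233,318),(390,306),(405,452),(250,470)]]
print(np.array(C)); c=np.mean(C,0); print('centre',c,[np.linalg.norm(C[i]-C[i-1]) for i in range(4)])
a=lambda d:np.degrees(np.arctan2(d[1],d[0]))
print(a(C[1]-C[0]),a(C[2]-C[3]),a(C[0]-C[3])-90,a(C[1]-C[2])-90)
print('disc c',f(330,235,.03))
o=observe(); R=Ro.from_euler('xyz',o['eef_rot'],degrees=True).as_matrix(); print(o['tcp_pos'],R, 'jaw',a(R[:,1]), 'tilt',R[:,0])
E=W[2]; print('cam x', a(E[0,:3]), -E[:3,:3].T@E[:3,3])
E
```

```text
[[0.5659 0.2622 0.13  ]
 [0.5817 0.2562 0.13  ]
 [0.5764 0.241  0.13  ]
 [0.5602 0.2464 0.13  ]]
centre [0.5711 0.2514 0.13  ] [np.float64(0.016863227224084586), np.float64(0.016962795914220615), np.float64(0.016151228213085077), np.float64(0.01709151047604832)]
-20.80743554862625 -18.40979966854342 -19.623344451188345 -19.167479935810945
disc c [0.5725 0.2548 0.03  ]
[0.5679 0.237  0.4216] [[-0.0075  0.9048 -0.4258]
 [-0.0021 -0.4258 -0.9048]
 [-1.     -0.0059  0.0051]] jaw -25.20026786223053 tilt [-0.0075 -0.0021 -1.    ]
cam x -25.26002767485892 [0.5964 0.2946 0.3898]
```

```bash
python3 -m inch '-1 0.4 1.5 0 0 0 5.7;-1 0 0 -3 0 0 0;-1 0 0 -3 0 0 0;-1 0 0 -3 0 0 0;-1 0 0 -2 0 0 0;-1 0 0 0 0 0 0;-1 0 0 0 0 0 0'; python3 - <<'E'
from h import *
from scipy.spatial.transform import Rotation as Ro
o=observe(); R=Ro.from_euler('xyz',o['eef_rot'],degrees=True).as_matrix(); print(o['tcp_pos'],R[:,0], np.degrees(np.arctan2(R[1,1],R[0,1])))
snap('wrist','w3')
E
```

```text
time_s: 3.33
tcp_pos: [0.5743, 0.2418, 0.31]
eef_rot: [-17.1, 89.7, -127.0]
wrist_force: [0.2, 0.1, 0.3]
grip_width: 0.0854
[0.57425487 0.24184734 0.30998371] [-0.003104   -0.0041213  -0.99998669] -19.933908298648557
```

View pics/w3.png

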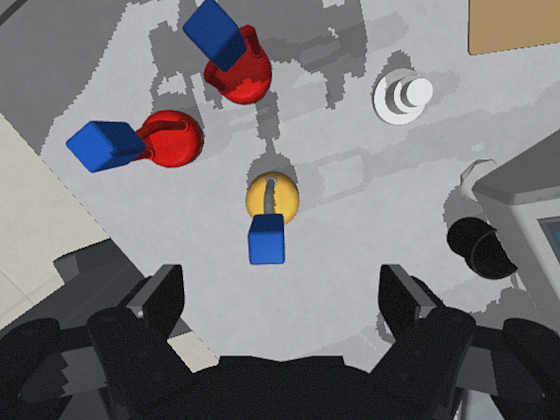

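```bash
python3 - <<'E'
from h import *
np.set_printoptions(precision=4,suppress=True)
W=ld('w3'); im=W[0]
h=cv2.cvtColor(im,cv2.COLOR_RGB2HSV); m=cv2.inRange(h,(105,150,130),(125,255,255)); m[:180]=0; m[:, :200]=0; m[:,320:]=0
c=max(cv2.findContours(m,0,2)[0],key=cv2.contourArea); x=cv2.minAreaRect(c); b=cv2.boxPoints(x); print(x)
P=np.array([onz(*W[1:],*p,.13) for p in b]); print(P,P.mean(0)); d=P-np.roll(P,1,0); print(np.degrees(np.arctan2(d[:,1],d[:,0])),np.linalg.norm(d,axis=1))
E
```

```text
((266.0, 247.5), (31.0, 34.0), 90.0)
[[0.5661 0.2621 0.13  ]
 [0.5814 0.2565 0.13  ]
 [0.576  0.2414 0.13  ]
 [0.5602 0.2471 0.13  ]] [0.5709 0.2518 0.13  ]
[  68.5624  -19.9219 -109.8627  160.0912] [0.0161 0.0163 0.0161 0.0168]
```

```bash
python3 -m inch '-1 -0.3 1.1 0 0 0 0;-1 0 0 0 0 0 0'; python3 -m inch '-1 0 0 -2 0 0 0;-1 0 0 -1.8 0 0 0;-1 0 0 0 0 0 0;-1 0 0 0 0 0 0'
```

```text
time_s: 3.55
tcp_pos: [0.5718, 0.2528, 0.3128]
eef_rot: [11.6, 89.8, -98.4]
wrist_force: [-0.3, 0.3, 0.1]
grip_width: 0.0854
time_s: 3.88
tcp_pos: [0.5722, 0.2547, 0.2793]
eef_rot: [117.4, 89.6, 7.4]
wrist_force: [-0.1, 0.7, 1.3]
grip_width: 0.0853
```

```bash
python3 -m inch '-1 -0.05 -0.2 -0.9 0 0 0;-1 0 0 0 0 0 0;-1 0 0 0 0 0 0'; python3 -m inch '0.2 0 0 0 0 0 0;0.5 0 0 0 0 0 0;1 0 0 0 0 0 0;1 0 0 0 0 0 0;1 0 0 0 0 0 0;1 0 0 0 0 0 0;1 0 0 0 0 0 0;1 0 0 0 0 0 0'
```

```text
time_s: 4.13
tcp_pos: [0.5721, 0.253, 0.2726]
eef_rot: [123.4, 89.4, 13.4]
wrist_force: [-0.5, 0.4, 0.0]
grip_width: 0.0856
time_s: 4.8
tcp_pos: [0.5724, 0.2529, 0.2743]
eef_rot: [124.6, 89.3, 14.6]
wrist_force: [0.0, 0.6, 1.4]
grip_width: 0.0167
```

```bash
python3 -m inch '1 0 0 1.5 0 0 0;1 0 0 2 0 0 0;1 0 0 2 0 0 0;1 0 0 1.5 0 0 0;1 0 0 0.5 0 0 0;1 0 0 0 0 0 0;1 0 0 0 0 0 0'; python3 - <<'E'
from h import *
from scipy.spatial.transform import Rotation as Ro
o=observe(); R=Ro.from_euler('xyz',o['eef_rot'],degrees=True).as_matrix(); print(o['tcp_pos'],R[:,0], np.degrees(np.arctan2(R[1,1],R[0,1])),o['q'])
snap('side','d4');snap('wrist','w4')
E
```

```text
time_s: 5.38
tcp_pos: [0.5715, 0.2525, 0.3495]
eef_rot: [115.6, 89.6, 5.6]
wrist_force: [0.2, 0.1, -3.0]
grip_width: 0.0169
[0.57150545 0.25245222 0.34950615] [ 6.84632773e-03  6.71247334e-04 -9.99976338e-01] -19.99216128834417 [-22.14864727  48.63192073 -10.20367656  77.89014385   9.65747321
  53.95604447 -54.5929867 ]
```

View pics/d4.png

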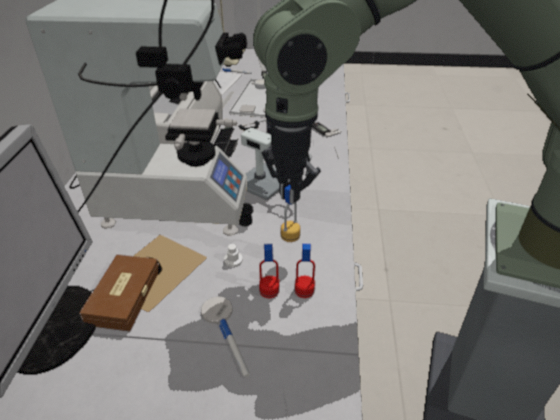

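View pics/w4.png

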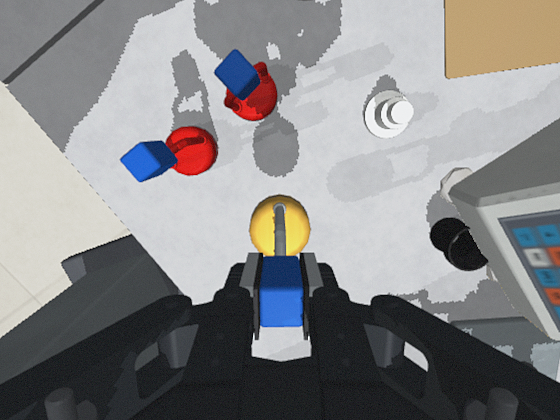

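```bash
python3 - <<'E'
from h import *
np.set_printoptions(precision=4,suppress=True)
A=ld('w1');B=ld('w2')
print(tri(ray(*A[1:],397,95),ray(*B[1:],508,262)), tri(ray(*A[1:],400,75),ray(*B[1:],515,243)))
E
```

```text
(array([0.7472, 0.0778, 0.083 ]), np.float64(0.00040883698594754825)) (array([0.7583, 0.0928, 0.0798]), np.float64(0.004488240085707893))
```

```bash
python3 -m inch '1 1.2 -2.4 0 0 0 0.5;1 1.4 -2.9 0 0 0 0.6;1 1.4 -2.9 0 0 0 0.6;1 1.4 -2.9 0 0 0 0.6;1 1.4 -2.9 -0.2 0 0 0.6;1 1.0 -2.0 -0.2 0 0 0.6;1 0 0 0 0 0 0;1 0 0 0 0 0 0;1 0 0 0 0 0 0'; python3 - <<'E'
from h import *
from scipy.spatial.transform import Rotation as Ro
o=observe(); R=Ro.from_euler('xyz',o['eef_rot'],degrees=True).as_matrix(); print(o['tcp_pos'],R[:,0], np.degrees(np.arctan2(R[1,1],R[0,1])))
snap('wrist','w5');snap('scene','s5')
E
```

```text
time_s: 6.23
tcp_pos: [0.6502, 0.0854, 0.3357]
eef_rot: [-59.9, 89.6, -166.0]
wrist_force: [-0.5, -0.3, -3.7]
grip_width: 0.0171
[0.65019595 0.08543581 0.33571272] [-0.00594456 -0.00147716 -0.99998124] -16.135953768118977
```

View pics/w5.png

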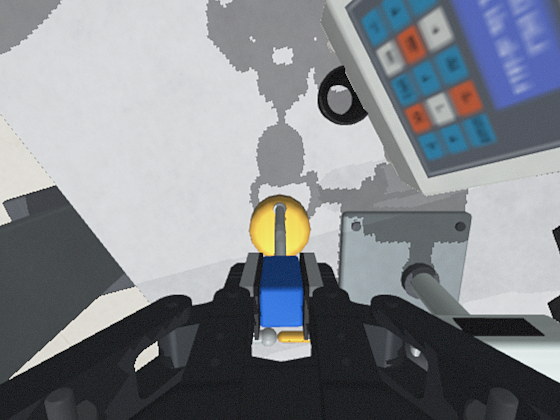

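View pics/s5.png

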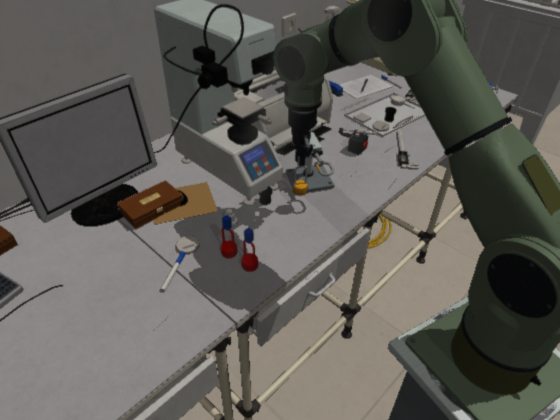

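```bash
python3 - <<'E'
from h import *
a=ld('w5')[0][190:370,220:340,::-1]
cv2.imwrite('pics/zw5.png',cv2.resize(a,(400,600),interpolation=2))
E
```

```text
(no output)
```

View pics/zw5.png

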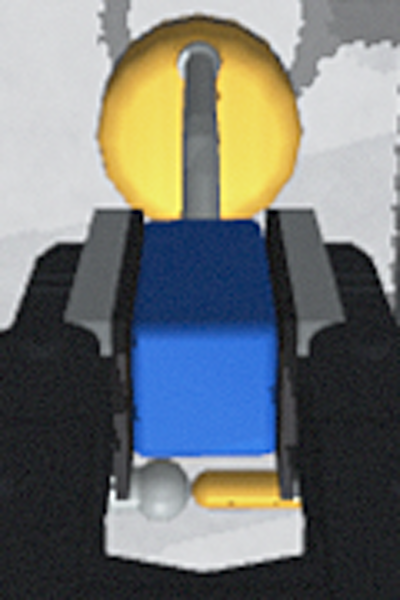

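```bash
cat > tgt.py <<'E'
from h import *
th=np.radians(-16); e=np.array([np.cos(th),np.sin(th)]); n=np.array([-np.sin(th),np.cos(th)])
E
python3 - <<'E'
from tgt import *
np.set_printoptions(precision=4,suppress=True)
W=ld('w5')
f=lambda x,y,z:onz(*W[1:],220+x/3.333-.4,190+y/3.333-.4,z)
ball=f(160,489,.13); tip=f(192,489,.13); leg=f(200,58,.0927); q=f(200,210,.0927)
disc=f(200,125,.0927)
bt=[f(*p,.1517+.0405) for p in[(133,325),(278,325),(273,452),(135,454)]]
blk=np.mean(bt,0)
print('ball',ball,'tip',tip,'leg',leg,'disc',disc,'blk',blk)
print('tip-ball',(tip-ball)[:2]@e,(tip-ball)[:2]@n)
B=ball[:2]-.023*e; print('B',B)
for k,v in dict(leg=leg,blk=blk,disc=disc).items(): print(k,'d',(v[:2]-B)@e*1000,'g',(v[:2]-ball[:2])@n*1000)
E
```

```text
ball [0.6256 0.0306 0.13  ] tip [0.6313 0.0289 0.13  ] leg [0.6528 0.099  0.0927] disc [0.6489 0.0854 0.0927] blk [0.6499 0.0834 0.1922]
tip-ball 0.005939304296127691 8.199305636212992e-06
B [0.6035 0.0369]
leg d 30.343938912845903 g 73.26487199321343
blk d 31.790483791771276 g 57.51739168004385
disc d 30.28992751994152 g 59.16999488687396
```

```bash
python3 -m inch '1 0.36 -0.1 0.6 0 0 0;1 -0.24 -0.83 0 0 0 0;1 -0.24 -0.83 0 0 0 0;1 -0.24 -0.84 0 0 0 0;1 0 0 0 0 0 0;1 0 0 0 0 0 0'; python3 - <<'E'
from h import *
from scipy.spatial.transform import Rotation as Ro
o=observe(); R=Ro.from_euler('xyz',o['eef_rot'],degrees=True).as_matrix(); print(o['tcp_pos'],R[:,0], np.degrees(np.arctan2(R[1,1],R[0,1])))
im,_=snap('wrist','w6')
cv2.imwrite('pics/zw6.png',cv2.resize(im[190:370,220:340,::-1],(400,600),interpolation=2))
E
```

```text
time_s: 6.83
tcp_pos: [0.6451, 0.0605, 0.3433]
eef_rot: [-70.5, 89.7, -176.4]
wrist_force: [-0.1, 0.3, -3.4]
grip_width: 0.0168
[0.64508429 0.06046424 0.34330886] [-5.30009269e-03 -3.36314297e-04 -9.99985898e-01] -15.83809145739081
```

View pics/zw6.png

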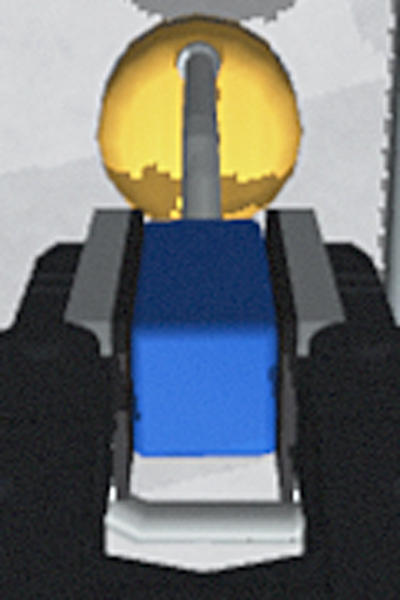

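```bash
python3 -m inch '1 0.19 -0.05 0 0 0 0;1 -0.11 -0.38 0 0 0 0;1 -0.11 -0.38 0 0 0 0;1 -0.11 -0.38 0 0 0 0;1 0 0 0 0 0 0';python3 -m inch '1 0 0 0 0 0 0'
```

```text
time_s: 7.3
tcp_pos: [0.6437, 0.0487, 0.3432]
eef_rot: [-88.4, 89.7, 165.8]
wrist_force: [0.8, 2.8, -3.5]
grip_width: 0.0171
time_s: 7.38
tcp_pos: [0.6436, 0.0488, 0.3433]
eef_rot: [-97.0, 89.7, 157.2]
wrist_force: [0.2, 3.2, -3.3]
grip_width: 0.0169
```

```bash
python3 -m inch '1 -0.11 -0.36 0 0 0 0;1 -0.11 -0.36 0 0 0 0;1 0 0 0 0 0 0'
```

```text
time_s: 7.63
tcp_pos: [0.6414, 0.0419, 0.3434]
eef_rot: [-117.4, 89.7, 136.9]
wrist_force: [-1.0, 4.2, -4.3]
grip_width: 0.0167
```

```bash
python3 -m inch '1 -0.11 -0.36 0 0 0 0;1 -0.11 -0.36 0 0 0 0;1 0 0 0 0 0 0;1 0 0 0 0 0 0'; python3 - <<'E'
from h import *
im,_=snap('wrist','w7');im2,_=snap('scene','s7')
cv2.imwrite('pics/zw7.png',cv2.resize(im[190:370,220:340,::-1],(400,600),interpolation=2))
cv2.imwrite('pics/zs7.png',cv2.resize(im2[130:230,270:370,::-1],(600,600),interpolation=2))
E
```

```text
time_s: 7.97
tcp_pos: [0.6385, 0.0349, 0.3433]
eef_rot: [-115.1, 89.6, 139.2]
wrist_force: [-1.1, 4.2, -2.7]
grip_width: 0.0169
```

View pics/zw7.png

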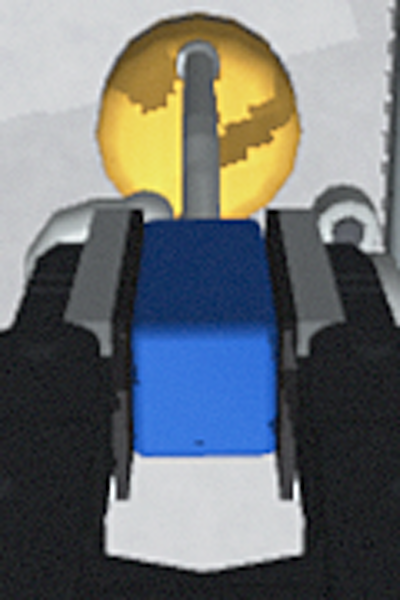

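View pics/zs7.png

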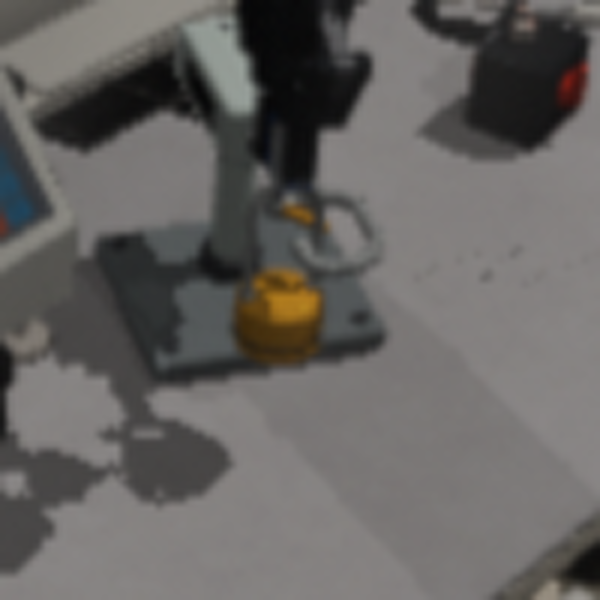

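```bash
python3 -m inch '1 -0.4 0.1 0 0 0 0;1 -0.4 0.1 0 0 0 0;1 0 0 0 0 0 0'; python3 -m inch '1 -0.4 0.1 0 0 0 0;1 -0.35 0.1 0 0 0 0;1 0 0 0 0 0 0;1 0 0 0 0 0 0'; python3 - <<'E'
from h import *
im,_=snap('wrist','w8');im2,_=snap('scene','s8')
cv2.imwrite('pics/zw8.png',cv2.resize(im[190:370,220:340,::-1],(400,600),interpolation=2))
cv2.imwrite('pics/zs8.png',cv2.resize(im2[130:230,270:370,::-1],(600,600),interpolation=2))
E
```

```text
time_s: 8.32
tcp_pos: [0.6299, 0.0367, 0.3431]
eef_rot: [-105.0, 89.6, 149.3]
wrist_force: [-1.1, 0.2, -4.3]
grip_width: 0.0168
time_s: 8.65
tcp_pos: [0.6216, 0.0381, 0.3433]
eef_rot: [-90.6, 89.7, 163.7]
wrist_force: [-1.1, 1.0, -2.8]
grip_width: 0.0169
```

View pics/zw8.png

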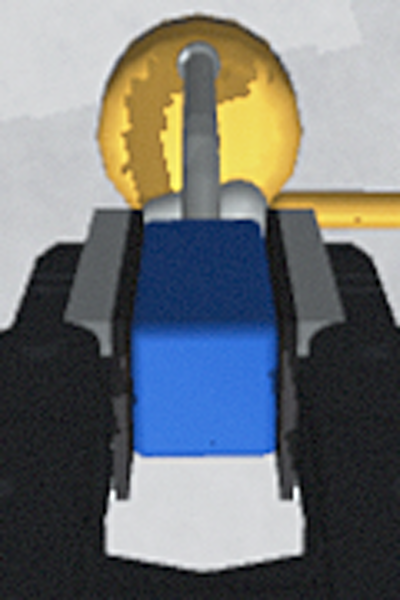

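View pics/zs8.png

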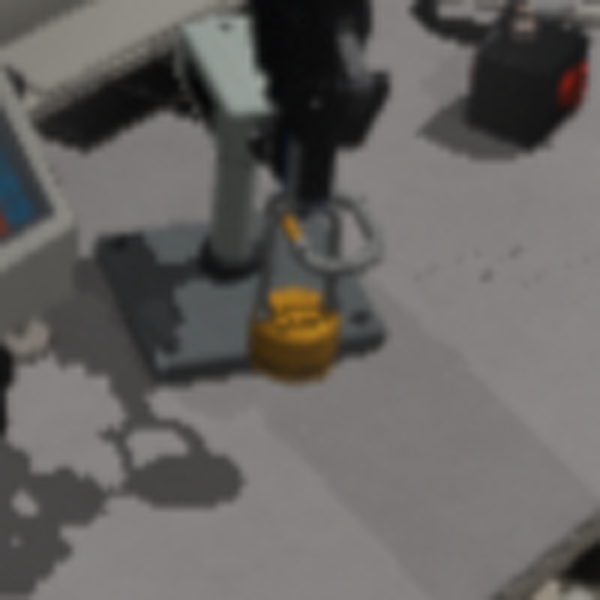

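```bash
python3 -m inch '1 -0.14 -0.21 0 0 0 0;1 -0.13 -0.21 0 0 0 0;1 0 0 0 0 0 0;1 0 0 -0.7 0 0 0;1 0 0 -0.7 0 0 0;1 0 0 -0.6 0 0 0;1 0 0 0 0 0 0;1 0 0 0 0 0 0'
```

```text
time_s: 9.42
tcp_pos: [0.6189, 0.0331, 0.3203]
eef_rot: [-88.4, 89.7, 165.9]
wrist_force: [-0.5, 1.4, -3.0]
grip_width: 0.0169
```

```bash
python3 -m inch '1 0 0 -0.1 0 0 0;1 0 0 -0.05 0 0 0;1 0 0 0 0 0 0'; python3 -m inch '1 0 0 -0.1 0 0 0;1 0 0 0 0 0 0'
```

```text
time_s: 9.67
tcp_pos: [0.6189, 0.0332, 0.319]
eef_rot: [-87.5, 89.7, 166.7]
wrist_force: [-0.6, -0.9, -0.8]
grip_width: 0.017
time_s: 9.83
tcp_pos: [0.6189, 0.0333, 0.3188]
eef_rot: [-92.2, 89.8, 162.1]
wrist_force: [-0.5, -1.0, -0.5]
grip_width: 0.017
```

```bash
python3 -m inch '0.6 0 0 0 0 0 0;0.5 0 0 0 0 0 0;0.4 0 0 0 0 0 0;0.3 0 0 0 0 0 0;0.2 0 0 0 0 0 0;0.1 0 0 0 0 0 0;0 0 0 0 0 0 0;0 0 0 0 0 0 0;0 0 0 0 0 0 0'; python3 - <<'E'
from h import *
im,_=snap('wrist','w9');im2,_=snap('scene','s9')
cv2.imwrite('pics/zs9.png',cv2.resize(im2[130:230,270:370,::-1],(600,600),interpolation=2))
E
```

```text
time_s: 10.58
tcp_pos: [0.6193, 0.0334, 0.3194]
eef_rot: [-116.4, 89.9, 137.9]
wrist_force: [-0.3, -0.4, -0.6]
grip_width: 0.0427
```

View pics/w9.png

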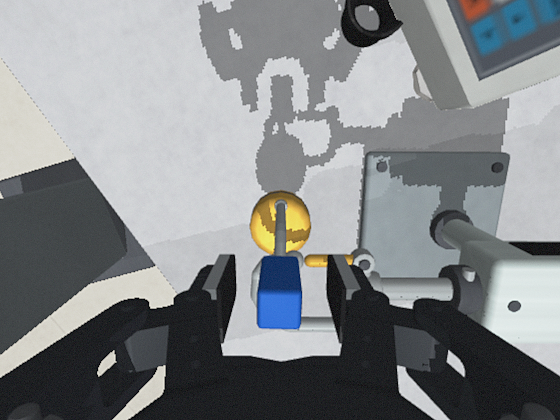

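View pics/zs9.png

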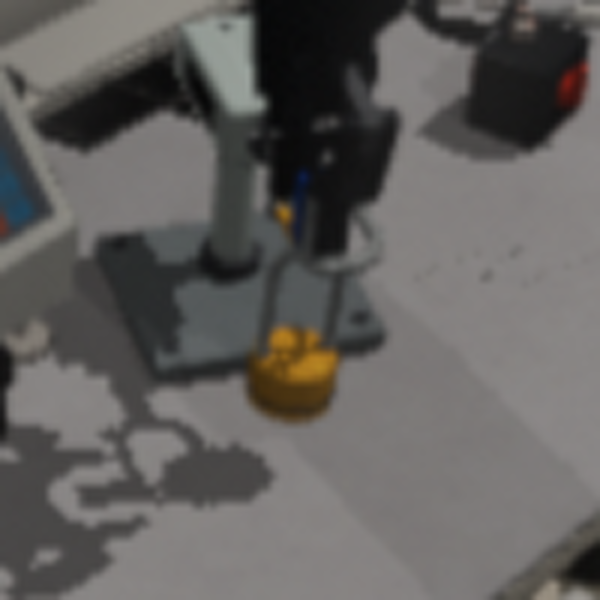

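The weight hangs between the open pads, clear on both sides, and the gate is shut in line with the nose at (305–355,260). I'll lift straight up.

```bash
python3 -m inch '-0.1 0 0 1 0 0 0;-0.1 0 0 1.5 0 0 0;-0.1 0 0 2 0 0 0;-0.1 0 0 2 0 0 0;-0.1 0 0 2 0 0 0;-0.1 0 0 2 0 0 0;-0.1 0 0 1 0 0 0;-0.1 0 0 0 0 0 0'; python3 -m inch '0 0 0 0 0 0 0;0 0 0 0 0 0 0;0 0 0 0 0 0 0;0 0 0 0 0 0 0;0 0 0 0 0 0 0;0 0 0 0 0 0 0;0 0 0 0 0 0 0;0 0 0 0 0 0 0;0 0 0 0 0 0 0;0 0 0 0 0 0 0;0 0 0 0 0 0 0;0 0 0 0 0 0 0'; python3 - <<'E'
from h import *
im,_=snap('wrist','w10');im2,_=snap('side','d10');im3,_=snap('scene','s10')
cv2.imwrite('pics/zd10.png',np.hstack([cv2.resize(im2[110:230,210:330,::-1],(400,400),interpolation=2),cv2.resize(im3[130:230,270:370,::-1],(400,400),interpolation=2)]))
E
```

```text
time_s: 11.35
tcp_pos: [0.618, 0.0334, 0.4444]
eef_rot: [-134.9, 89.8, 119.4]
wrist_force: [0.3, 0.5, 0.2]
grip_width: 0.0472
time_s: 12.35
tcp_pos: [0.6177, 0.0334, 0.4419]
eef_rot: [-96.9, 89.7, 157.5]
wrist_force: [0.6, 0.9, 0.2]
grip_width: 0.0423
```

View pics/w10.png

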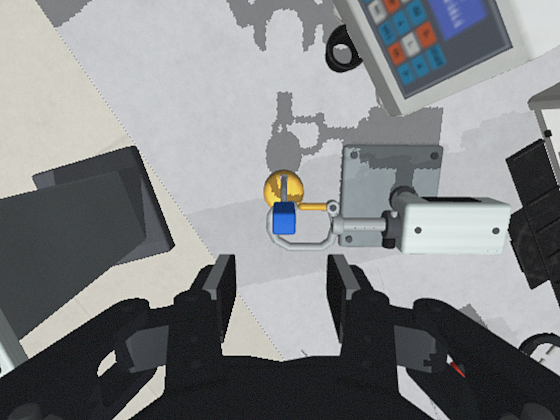

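View pics/zd10.png

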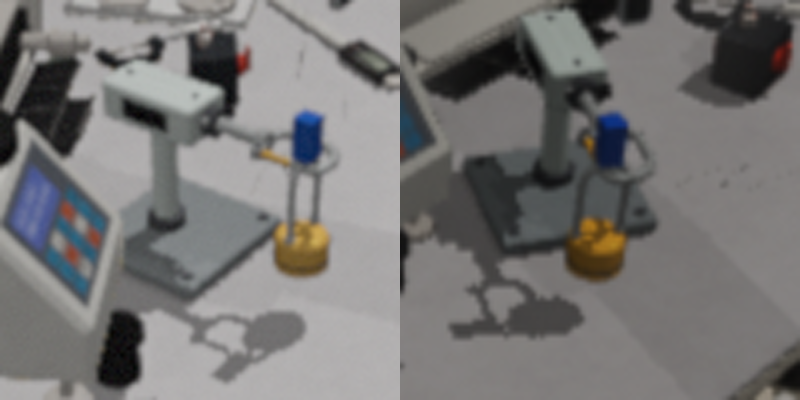

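The weight hangs upright from the hook with the gate shut. Next I'll check that it's still and that nothing else moved.

```bash
cat > st.py <<'E'
from h import *
im=camera('wrist'); h=cv2.cvtColor(im,cv2.COLOR_RGB2HSV)
for lo,hi in (((105,150,100),(125,255,255)),((14,140,80),(28,255,255))):
    m=cv2.inRange(h,lo,hi)[150:250,255:300]; M=cv2.moments(m,True); print(round(M['m10']/M['m00'],2),round(M['m01']/M['m00'],2),end=' | ')
print(observe()['time_s'])
E
for i in 1 2 3 4; do python3 st.py; done
python3 -m inch '0 0 0 0 0 0 0;0 0 0 0 0 0 0;0 0 0 0 0 0 0;0 0 0 0 0 0 0;0 0 0 0 0 0 0;0 0 0 0 0 0 0;0 0 0 0 0 0 0;0 0 0 0 0 0 0;0 0 0 0 0 0 0;0 0 0 0 0 0 0;0 0 0 0 0 0 0;0 0 0 0 0 0 0'
for i in 1 2 3 4; do python3 st.py; done
python3 - <<'E'
from h import *
W=ld('w10');np.set_printoptions(precision=4,suppress=True)
c=onz(*W[1:],284.5,216,.1745+.0)
print('block',c)
a=ld('scene0')[0].astype(int);b=ld('s10')[0].astype(int)
for n,(x,y,w,h) in dict(lens=(255,185,20,22),shaft=(221,205,17,20),reds=(215,215,45,58),lensmag=(160,230,45,62)).items(): print(n,np.abs(a-b)[y:y+h,x:x+w].mean().round(2))
E
```

```text
28.48 72.52 | 26.82 37.87 | 12.55
28.48 72.52 | 26.88 37.86 | 12.6
28.48 72.52 | 26.82 37.83 | 12.65
28.5 72.54 | 26.85 37.77 | 12.7
time_s: 13.7
tcp_pos: [0.6177, 0.0334, 0.4419]
eef_rot: [-97.5, 89.7, 156.8]
wrist_force: [0.5, 0.1, 0.1]
grip_width: 0.0427
28.47 72.54 | 26.81 37.77 | 13.75
28.5 72.5 | 26.86 37.89 | 13.8
28.46 72.52 | 26.79 37.86 | 13.85
28.46 72.49 | 26.84 37.85 | 13.9
block [0.6202 0.0346 0.1745]
lens 4.69
shaft 24.13
reds 27.34
lensmag 16.88
```

```bash
python3 - <<'E'
from h import *
a=ld('scene0')[0][170:300,150:290,::-1];b=ld('s10')[0][170:300,150:290,::-1]
cv2.imwrite('pics/cmp.png',np.hstack([cv2.resize(x,(400,371)) for x in(a,b)]))
E
```

```text
(no output)
```

View pics/cmp.png

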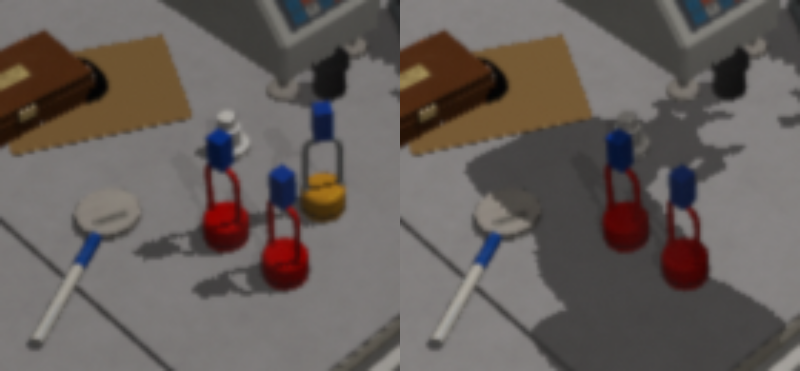

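The two pictures differ only by the arm's shadow, so nothing else has moved. I'm handing in.

```bash
python3 -c "
from rig import job_done
print(job_done())"
```

```text
the job is handed in; nothing more can be done
None
```

I hung the check weight in the snap hook and handed the job in at about 14 s. The weight hangs from the nose behind the shut gate, released, and the arm is about 12 cm clear above it.

- **Lift:** I gripped the blue block and raised the crown (top of the bail's clear space) to about 0.165 m.
- **Gate:** I pressed it with the inner bail leg about 24–25 mm from the hinge, drew the leg into the pocket, and the gate snapped shut.
- **Release:** I lowered the weight onto the nose until the wrist carried almost none of it, then opened the fingers.

Last checks:
- **Weight:** It looks upright in the side and scene views. Over about 1.3 s its centre moved less than 0.15 pixel in the wrist images, so it's effectively still.
- **Gate:** It lies in line with the nose in the wrist view. I judged this from the picture only, as there is no reading of the gate angle.
- **Load on the stand:** The wrist force read about 4–5 N at most during the job, well under the 15 N limit. That was read only at the end of each move, so brief peaks between readings weren't seen.
- **Other things on the bench:** My automatic picture comparison flagged differences around the turned part and the red look-alikes. By eye these are only the arm's shadow, and everything in that view (loupe, turned part, hardness block, marker, red weights) is where it was at the start.

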